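# Find the true press plate on the knife edge

## Robot

A 6-joint arm with a two-finger parallel gripper is mounted at the origin on a cart in front of the work surface, level with it; the furniture and walls round the work are solid. World frame = base frame: x ahead of the robot, y to its left, z up, the work surface at z = 0. Lengths are in m, angles in rad, forces in N, time in s.
With the tool pointing down it reaches from about 0.35 to 0.925 m from the base axis. Payload 6.4 kg.
Tool frame: the origin (TCP) lies on the centre line of the jaws, within the pads' length; the fingertips stand 22 mm ahead of it and the grasp point (between the pads) lies 3 mm ahead of it; z points along the fingers, y is the direction in which the jaws open and shut (so a half turn about z gives the same grasp; the last joint's range is limited). The gripper opens to 85 mm and grips with 20 to 120 N. Pads are 22 mm wide; open, the fingers measure 114 mm over their backs; the gripper's body (76 mm by 85 mm) begins 54 mm behind the grasp point. The pads swing forward as they close: fully open they stand 13 mm farther back than shut.
Start: joints at [-1.506, 0.245, 1.558, -0, 1.339, -0.174], TCP at [0.154, -0.632, 0.253] pointing down, gripper open.
Joint ranges: [-3.13, 3.13], [-1.02, 2.26], [0.13, 2.54], [-0.95, 4.09], [0.21, 2.88], [-2.74, 2.74]. Speed limits (rad/s): [2.57, 2.57, 3.14, 3.14, 3.14, 3.14].

## Interface

Orientations are given as a unit quaternion [x, y, z, w].
In Python, from bench import r gives the robot as it stands.
- The arm moves only by the shell command python3 -m inch 'ROWS' [FORCE]. ROWS is JSON, one flat list of numbers, 5 for each row, row after row: the shift along the world's x, y, z in cm, then the turn about the world's z in rad, then the opening, from 0 (shut) to 1 (fully open). In form: [x, y, z, roll, grip, x, y, z, roll, grip, ...]. A call has exactly 8 rows; each row shifts and turns the commanded pose from where the row before left it; what a row does not reach is not made up. A row lasts 1/10 s, in which the tool goes at most 50 mm and 8.59 degrees, less where a joint would pass 70% of its speed; a pose out of reach is approached as far as the arm can. A call is refused whole if a number of a shift passes 5 or a number of a turn 0.15, either way. A call with a gripper value outside its range is refused whole. The fingers move at their own pace and stop on an object; FORCE is the grip in N (left out, the last holds). Time passes only in rows, so rows that do not move let the fingers close, or fill a call up. It gives the time, the measured TCP pose, the force and the opening at its end, in the units of the state.
- r.get_state(): the state, without advancing time (a new reading comes with each control period).
- r.capture(name): name is "side" or "top" or "wrist"; returns a dict with "pixels" (420x560x3 uint8, red, green, blue), "fx", "fy", "cx", "cy" (pixels), "eye" and "rotation" of the camera in the world. Camera axes: x right, y down, z forward; pixel columns grow to the right and rows downward; lengths in m; the calibration is good to about 2 mm. The wrist camera is an equidistant fisheye: a pixel r from the principal point sees the ray r / f radians off the axis. A picture is of the moment at which its call begins. There is no depth.
- r.close_job(): hands the job in, once; it reports no verdict.
The state is a dict: "t": time; "joints": joint angles; "qd": joint speeds; "joint_efforts": joint torques, N m; "tcp_pos": TCP position; "eef_rot": TCP orientation; "ft_force": force on the tool from outside, world axes, zero at the start; "ft_torque": the same for the moment, N m; "finger_gap": finger opening in m.
Only numpy, scipy, OpenCV 4.12 (cv2) and the standard library are available. Lean on these libraries where they do the work, as an engineer would, in place of code of your own. Each camera call takes 0.05 s, during which the arm holds its last target.

## Task

The two ribbed press plates on the sloping rest look alike, but one is heavier at one end. Try them on the knife edge to find out which: leave the true one balanced level across the edge, squarely over its middle, and gently lay the one that tips flat in the grey reject tray, rib up. Do not disturb the other things on the bench.

Things in the scene. Friction and masses are not known exactly. Their poses are not given: they have to be found in the camera images.
- plate_a_centre (a point): Press plate, bare aluminium, 0.28 to 0.42 kg: plate 120 (its x) x 92 (y) x 8 mm (z) with one grip rib across its middle, 12 mm thick (x), 92 mm long (y), 30 mm tall; take it across the rib. Point: the part's middle, inside the rib, 19 mm above its underside, 11 mm above the plate's upper face; z points out of the ribbed face. Starts on the sloping rest, rib level, x up the slope.
- plate_b_centre (a point): The other press plate: same shape, size and weight range, same point and axes as plate_a_centre. One of the two (either) is true, its mass centre in the middle; the other has hidden weight that puts its mass centre about 16 mm off towards one end in x. Which is which, and which end is heavy, cannot be seen. Starts beside the first on the rest, in either place.
- rest_board (a point): Sloping rest (fixed): plywood board 134 mm up the slope x 216 mm wide, sloping at 35 degrees, on a rod frame, with an 8 mm lip along its low side. Point: middle of the board's upper face, 62 mm above the bench; x points level towards the high side, z straight up. The plates lie side by side on it, 104 mm apart in y.
- edge_top (a point): Middle of the top of the steel knife edge, which runs along y across the balance stand: 96 mm long, flat top 8 mm wide, 36 mm above the bench. x points across the edge, z up. A plate lying level on it, rib along the edge, has its centre point 19 mm above this one. It stays level only with its mass centre over the 8 mm top.
- balance_stand: Stand that carries the knife edge (fixed): dark steel base 160 (x) x 106 mm (y), 8 mm thick, lips 14 mm high at both x ends. Origin: centre of its underside, below edge_top. An off-balance plate let go on the edge tips within about a second until its heavy end lies on the base's rubber pads (10 mm above the bench), 25 to 30 degrees from level, and stays there.
- reject_tray: Grey plastic reject tray (fixed), open on top, 158 (x) x 126 (y) x 22 mm high, walls 4 mm, floor about 4 mm. Origin at the centre of its underside, z up. A plate lying in it with its x along the tray's x has its centre about 23 mm above this origin.
- tub: Bystander: white tub, 71 mm across, 76 mm high, loose. Origin at the centre of its underside.
- mould: Bystander: white block-shaped rubber mould 56 x 82 x 28 mm, loose. Origin at the centre of its underside.

How it is judged:
At the end, for the whole second after the job is handed in: One plate rests level (within 6 degrees), rib up, on the knife edge with its middle within 7 mm of the edge's middle line and within 30 mm along the edge; the other lies flat (within 6 degrees), rib up, on the floor of the reject tray. Only the true plate can stay level there (((angle between each of plate_a_centre, plate_b_centre's own z axis and vertical below 0.1 rad and x of plate_a_centre in the frame of edge_top between -0.007 and 0.007 m and y of plate_a_centre in the frame of edge_top between -0.03 and 0.03 m and z of plate_a_centre in the frame of edge_top between 0.014 and 0.024 m and x of plate_b_centre in the frame of reject_tray between -0.03 and 0.03 m and y of plate_b_centre in the frame of reject_tray between -0.03 and 0.03 m and z of plate_b_centre in the frame of reject_tray between 0.015 and 0.032 m) or (angle between each of plate_b_centre, plate_a_centre's own z axis and vertical below 0.1 rad and x of plate_b_centre in the frame of edge_top between -0.007 and 0.007 m and y of plate_b_centre in the frame of edge_top between -0.03 and 0.03 m and z of plate_b_centre in the frame of edge_top between 0.014 and 0.024 m and x of plate_a_centre in the frame of reject_tray between -0.03 and 0.03 m and y of plate_a_centre in the frame of reject_tray between -0.03 and 0.03 m and z of plate_a_centre in the frame of reject_tray between 0.015 and 0.032 m))); the robot touches nothing.
It fails at once if a loose bystander is pushed more than 40 mm (distance of any of tub, mould from where it was at the start of the episode above 0.04 m).
It fails at once if something is dropped or thrust into the reject tray (over 80 N) (contact force between reject_tray and anything else above 80 N).
It also fails if it takes over 56 s, if anything falls off the work surface, if the arm or the gripper's body presses on something with over 40 N, if the wrist force passes 120 N, or if a joint passes its speed limit or range.

## Working session

There is one attempt and no reset: what is moved stays moved. The work goes in short steps, Python scripts to look and compute and a shell command to move; the robot and the scene stay as the last step left them, time stands still between calls to the robot, and variables do not carry over. Pictures are saved under pics/ and viewed, and the job is handed in when it is done.

```bash
ls; mkdir -p pics; python3 - <<'E'
from bench import r
import cv2
s=r.get_state(); print(s)
for n in ["side","top","wrist"]:
    c=r.capture(n); cv2.imwrite(f"pics/{n}0.png",c["pixels"][:,:,::-1])
    print(n,c["fx"],c["fy"],c["cx"],c["cy"],c["eye"],c["rotation"])
E
```

```text
pics
{'t': 0.0, 'joints': array([-1.50608119e+00,  2.45808225e-01,  1.55904040e+00, -2.46153975e-07,
        1.33868428e+00, -1.74092250e-01]), 'qd': array([ 1.05076279e-03,  4.84229558e-04,  8.64054789e-04, -6.58366829e-04,
       -4.48926797e-04, -7.56817449e-05]), 'joint_efforts': array([ 8.35875690e-04, -4.29494154e+01, -3.26135123e+01, -1.17275458e-04,
        5.17941327e-03, -9.25302885e-06]), 'tcp_pos': array([ 0.15372987, -0.63102119,  0.25216984]), 'eef_rot': array([ 9.92879374e-01,  1.19120138e-01,  5.29085801e-05, -9.68678508e-04]), 'ft_force': array([-0.29328261, -0.52152273,  0.32458718]), 'ft_torque': array([0.01114277, 0.01204004, 0.03867505]), 'finger_gap': 0.085158886414877}
side 465.9099594979263 465.9099594979263 280.69794174649064 199.62388535742892 [-0.24723119  0.49876673  0.59164758] [-0.55653554  0.68166455 -0.37415791  0.29258759]
top 417.71609006229136 417.71609006229136 276.58524461786885 211.65455785073772 [0.3677089  0.3476619  1.00380202] [ 0.71294918 -0.69734772  0.0559814  -0.04770431]
wrist 325.19226210127806 325.19226210127806 280.732591991119 212.37737106084907 [ 0.22046534 -0.61555862  0.37239188] [ 0.77845789 -0.61233358 -0.08642598  0.10761715]
```

View pics/side0.png

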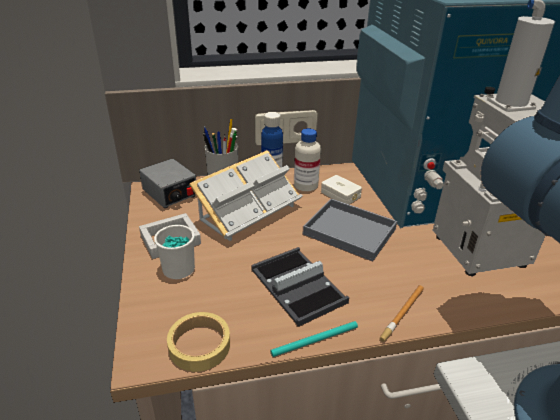

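View pics/top0.png

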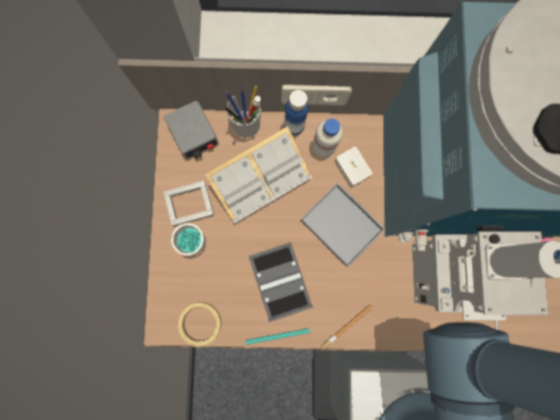

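View pics/wrist0.png

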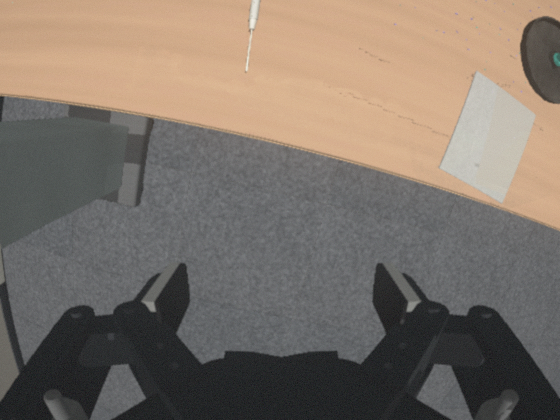

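```bash
cat > h.py <<'E'
import numpy as np, cv2
from scipy.spatial.transform import Rotation as R
from bench import r
def cap(n,f=None):
    c=r.capture(n)
    if f: cv2.imwrite(f"pics/{f}.png",c["pixels"][:,:,::-1])
    return c
def rays(c,uv):
    uv=np.atleast_2d(np.array(uv,float)); d=np.c_[(uv[:,0]-c["cx"])/c["fx"],(uv[:,1]-c["cy"])/c["fy"],np.ones(len(uv))]
    return R.from_quat(c["rotation"]).apply(d)
def plane(c,uv,z):
    d=rays(c,uv); e=np.array(c["eye"]); return e+d*((z-e[2])/d[:,2])[:,None]
def tri(c1,u1,c2,u2):
    d1=rays(c1,u1);d2=rays(c2,u2);o=[]
    for a,b in zip(d1,d2):
        t=np.linalg.lstsq(np.c_[a,-b],np.array(c2["eye"])-c1["eye"],rcond=None)[0]
        p,q=c1["eye"]+t[0]*a,c2["eye"]+t[1]*b; o.append(np.r_[(p+q)/2,np.linalg.norm(p-q)])
    return np.array(o)
def proj(c,P):
    q=R.from_quat(c["rotation"]).inv().apply(np.atleast_2d(P)-c["eye"]); return np.c_[q[:,0]/q[:,2]*c["fx"]+c["cx"],q[:,1]/q[:,2]*c["fy"]+c["cy"]]
def crop(c,x0,y0,x1,y1,k,f):
    im=c["pixels"][y0:y1,x0:x1,::-1]; cv2.imwrite(f"pics/{f}.png",cv2.resize(im,None,fx=k,fy=k,interpolation=cv2.INTER_CUBIC))
E
python3 - <<'E'
from h import *
t=cap("top"); s=cap("side")
np.set_printoptions(precision=3,suppress=True)
import pickle; pickle.dump((t,s),open("c0.pkl","wb"))
print(R.from_quat(t["rotation"]).as_matrix()); print(plane(t,[[150,108],[147,347],[280,282],[342,225],[188,240],[260,175]],0))
print(proj(s,plane(t,[[280,282],[342,225]],0.02)))
crop(t,150,120,390,330,3.3,"t1"); crop(s,130,140,410,340,2.8,"s1")
E
```

```text
[[ 0.021 -0.989  0.146]
 [-1.    -0.023 -0.01 ]
 [ 0.013 -0.146 -0.989]]
[[0.772 0.661 0.   ]
 [0.193 0.63  0.   ]
 [0.348 0.326 0.   ]
 [0.487 0.178 0.   ]
 [0.443 0.548 0.   ]
 [0.606 0.38  0.   ]]
[[299.75  277.53 ]
 [351.248 224.009]]
```

View pics/t1.png

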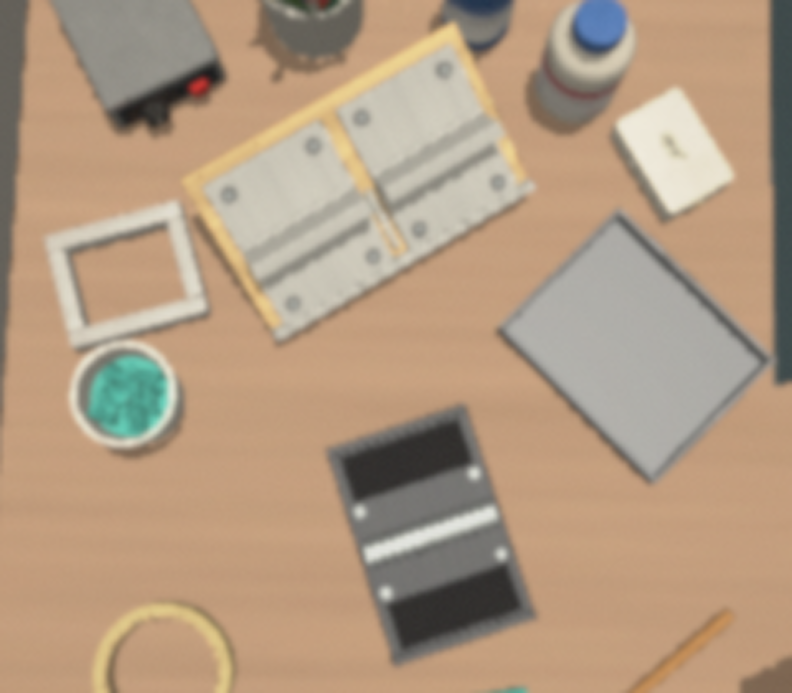

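View pics/s1.png

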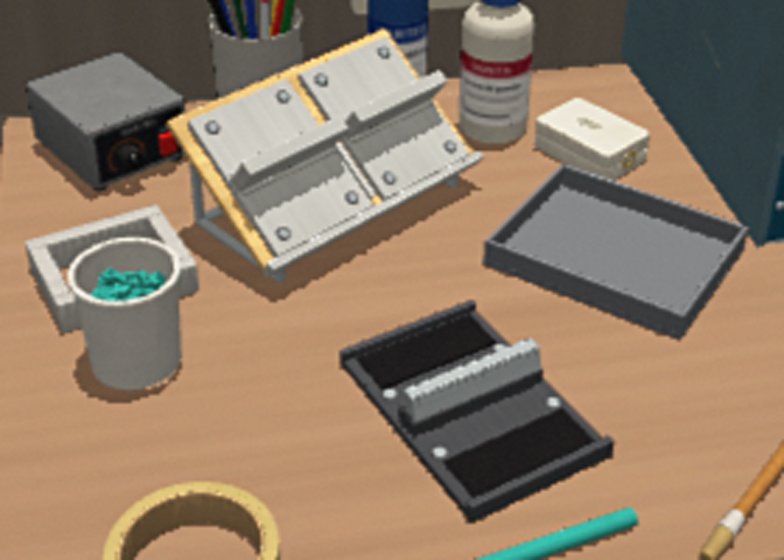

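```bash
python3 - <<'E'
from h import *
import pickle; t,s=pickle.load(open("c0.pkl","rb"))
np.set_printoptions(precision=4,suppress=True)
T=lambda p:(np.array(p,float)+.5)/3.3-.5+[150,120]
S=lambda p:(np.array(p,float)+.5)/2.8-.5+[130,140]
L=tri(t,T([[229,195],[313,146],[373,257],[293,303]]),s,S([[212,127],[283,97],[352,198],[283,233]]))
Rr=tri(t,T([[361,118],[444,69],[498,182],[419,229]]),s,S([[321,80],[385,52],[450,146],[389,178]]))
for n,P in(("L",L),("R",Rr)):
    print(n,P); P=P[:,:3]; c=P.mean(0); x=(P[0]+P[1]-P[2]-P[3])/2; y=(P[0]+P[3]-P[1]-P[2])/2
    z=np.cross(x,y);z/=np.linalg.norm(z); yaw=np.arctan2(x[1],x[0])
    print("c",c,"|x|",np.linalg.norm(x),np.linalg.norm(y),"slope",np.degrees(np.arcsin(x[2]/np.linalg.norm(x))),"yaw x",np.degrees(yaw),"yaw y",np.degrees(np.arctan2(y[1],y[0])),"z",z,"centre",c+.011*z)
e=plane(t,T([[363,548],[495,507],[500,517],[368,562]]),.036); print("edge",e,e.mean(0)); d=(e[0]+e[3]-e[1]-e[2])/2; print(np.linalg.norm(d),np.degrees(np.arctan2(d[1],d[0])))
es=tri(t,T([[363,548],[495,507],[500,517],[368,562]]),s,S([[404,395],[530,342],[541,350],[412,403]])); print(es,es.mean(0))
k=plane(t,T([[617,212],[770,360],[652,482],[498,330]]),.022); print("tray",k,k.mean(0)); d=k[0]-k[1]+k[3]-k[2]; print(np.linalg.norm(d/2),np.degrees(np.arctan2(d[1],d[0])), np.linalg.norm(k[1]-k[2]))
st=plane(t,T([[328,450],[464,405],[536,617],[396,664]]),.014); print("stand",st,st.mean(0)); d=st[0]-st[3]+st[1]-st[2]; print(np.linalg.norm(d/2),np.degrees(np.arctan2(d[1],d[0])))
b=plane(t,T([[280,340],[532,187]]),.03);print(b,np.linalg.norm(b[0]-b[1]),np.degrees(np.arctan2(*(b[0]-b[1])[[1,0]])))
print(plane(t,T([[183,183],[455,25]]),.1))
print("tub",plane(t,T([[123,395]]),.076),"mould",plane(t,T([[127,275]]),.028))
E
```

```text
L [[0.5737 0.4694 0.0932 0.0028]
 [0.6093 0.4137 0.0923 0.0022]
 [0.5435 0.3723 0.0388 0.0023]
 [0.5091 0.428  0.0388 0.0024]]
c [0.5589 0.4208 0.0658] |x| 0.09423133493869067 0.06578501967500884 slope 34.934573008697775 yaw x 32.371788932478786 yaw y 122.12464916666626 z [-0.4819 -0.3094  0.8198] centre [0.5536 0.4174 0.0748]
R [[0.6297 0.3816 0.0925 0.0022]
 [0.6655 0.3251 0.0928 0.0009]
 [0.6002 0.2842 0.0392 0.0024]
 [0.5645 0.3401 0.0389 0.0025]]
c [0.615  0.3327 0.0658] |x| 0.09394137989083332 0.06666835624528514 slope 34.76454396933844 yaw x 32.26418336397144 yaw y 122.43731621763766 z [-0.4829 -0.3033  0.8215] centre [0.6097 0.3294 0.0749]
edge [[0.3393 0.3728 0.036 ]
 [0.3692 0.2819 0.036 ]
 [0.3624 0.2783 0.036 ]
 [0.3298 0.3691 0.036 ]] [0.3502 0.3255 0.036 ]
0.09610371733299755 109.00331393230586
[[0.3393 0.374  0.029  0.002 ]
 [0.3697 0.2833 0.0314 0.0036]
 [0.3627 0.2788 0.0299 0.0018]
 [0.3299 0.3706 0.0304 0.0027]] [0.3504 0.3267 0.0302 0.0025]
tray [[0.5838 0.1948 0.022 ]
 [0.4779 0.0847 0.022 ]
 [0.3891 0.1699 0.022 ]
 [0.4951 0.2804 0.022 ]] [0.4865 0.1825 0.022 ]
0.1529310200682352 46.151618056912575 0.1230480285837282
stand [[0.407  0.4002 0.014 ]
 [0.4413 0.3036 0.014 ]
 [0.2934 0.2506 0.014 ]
 [0.2593 0.3482 0.014 ]] [0.3502 0.3257 0.014 ]
0.15688909696630354 19.57388375745241
[[0.4834 0.4359 0.03  ]
 [0.599  0.2577 0.03  ]] 0.21240457479090027 122.9808162595261
[[0.5794 0.4982 0.1   ]
 [0.6944 0.3179 0.1   ]]
tub [[0.4383 0.5357 0.076 ]] mould [[0.528  0.5471 0.028 ]]
```

```bash
python3 - <<'E'
from h import *
import pickle; t,s=pickle.load(open("c0.pkl","rb"))
np.set_printoptions(precision=3,suppress=True)
print(proj(t,[[0,0,0],[.4,0,0],[0.15,-.3,0],[.15,-.3,.3]]),proj(s,[[0.4,0,0],[.3,-.1,0]]))
print("press base side z0",plane(s,[[440,250],[470,275],[541,243],[405,222],[437,210]],0))
# top of column: side (520,15..105), top (555,260)?
print(plane(t,[[415,232],[415,308],[478,308],[480,232],[550,232],[550,320]],0.0))
print(plane(t,[[415,232],[415,308],[478,308],[480,232],[550,232],[550,320]],0.2))
crop(t,380,150,560,420,2.5,"t2"); crop(s,340,0,560,420,1.9,"s2")
E
```

```text
[[421.244 441.322]
 [416.314 262.834]
 [548.352 374.311]
 [671.054 418.973]] [[449.302 246.472]
 [524.124 273.046]]
press base side z0 [[ 0.393  0.024  0.   ]
 [ 0.315  0.005  0.   ]
 [ 0.375 -0.193  0.   ]
 [ 0.496  0.053  0.   ]
 [ 0.525 -0.039  0.   ]]
[[ 0.474  0.001  0.   ]
 [ 0.294  0.006  0.   ]
 [ 0.297 -0.143  0.   ]
 [ 0.478 -0.157  0.   ]
 [ 0.482 -0.329  0.   ]
 [ 0.273 -0.313  0.   ]]
[[ 0.453  0.07   0.2  ]
 [ 0.309  0.074  0.2  ]
 [ 0.311 -0.046  0.2  ]
 [ 0.456 -0.057  0.2  ]
 [ 0.459 -0.194  0.2  ]
 [ 0.292 -0.181  0.2  ]]
```

View pics/t2.png

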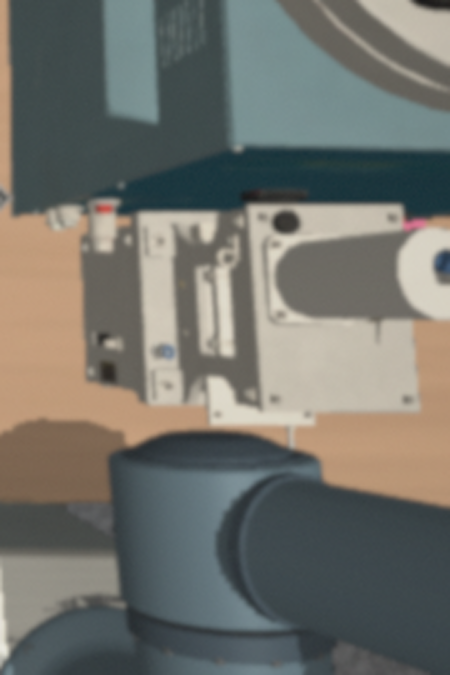

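View pics/s2.png

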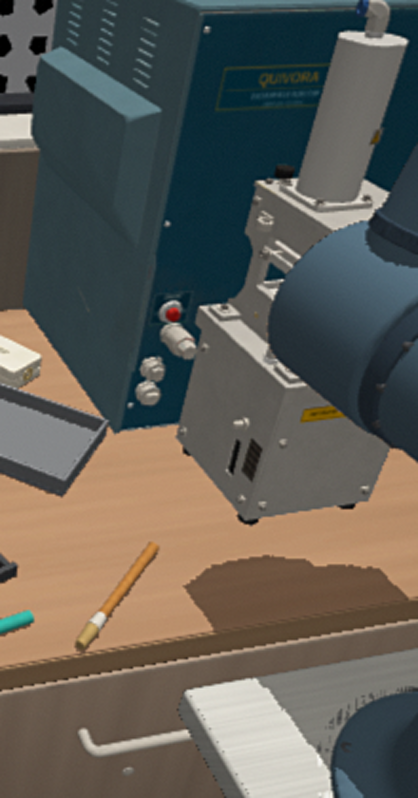

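```bash
python3 - <<'E'
from h import *
import pickle; t,s=pickle.load(open("c0.pkl","rb"))
np.set_printoptions(precision=3,suppress=True)
T=lambda p:np.array(p)/2.5+[380,150]
S=lambda p:np.array(p)/1.9+[340,0]
print(tri(t,T([[440,264],[247,207],[82,237],[88,380],[258,408],[232,150]]),s,S([[372,42],[255,180],[200,305],[180,435],[275,375],[190,5]])))
E
```

```text
[[ 0.4   -0.042  0.434  0.   ]
 [ 0.443 -0.001  0.305  0.002]
 [ 0.423  0.058  0.189  0.029]
 [ 0.324  0.069  0.115  0.049]
 [ 0.316 -0.022  0.182  0.08 ]
 [ 0.459  0.085  0.455  0.011]]
```

```bash
python3 - <<'E'
from h import *
import pickle; t,s=pickle.load(open("c0.pkl","rb"))
np.set_printoptions(precision=3,suppress=True)
print(tri(t,[[332,126],[298,99],[204,140]],s,[[308,133],[272,118],[186,172]]))
print(plane(t,[[228,95],[257,90],[245,120]],.12))
E
```

```text
[[0.687 0.225 0.137 0.004]
 [0.737 0.3   0.158 0.002]
 [0.668 0.508 0.075 0.001]]
[[0.759 0.452 0.12 ]
 [0.772 0.388 0.12 ]
 [0.701 0.413 0.12 ]]
```

```bash
python3 -m inch '[1,3,3.8,0.15,1, 1,3,3.8,0.15,0.4, 1,3,3.8,0.15,0.4, 1,3,3.8,0.15,0.4, 1,3,3.8,0.15,0.4, 1,3,3.8,0.15,0.4, 1,3,3.8,0.15,0.4, 1,3,3.8,0.15,0.4]' 30
```

```text
t: 1.05
tcp_pos: [0.2339, -0.3899, 0.5588]
eef_rot: [0.75, 0.661, -0.0, 0.0]
ft_force: [0.1, -1.3, -0.3]
finger_gap: 0.0343
```

```bash
python3 -m inch '[2,4.5,0,0.14,0.4, 2,4.5,0,0.14,0.4, 2,4.5,0,0.14,0.4, 2,4.5,0,0.14,0.4, 2,4.5,0,0.13,0.4, 2,4.5,0,0,0.4, 2,4.5,0,0,0.4, 2,4.5,0,0,0.4]'
```

```text
t: 1.85
tcp_pos: [0.3939, -0.0294, 0.5575]
eef_rot: [0.485, 0.874, 0.0, 0.001]
ft_force: [1.2, -0.8, -0.2]
finger_gap: 0.0343
```

```bash
python3 -m inch '[0,4.9,0,0,0.4, 0,4.9,0,0,0.4, 0,4.9,0,0,0.4, 0,4.9,0,0,0.4, 2.5,2,-3.5,0,0.4, 2.5,2,-3.5,0,0.4, 2.5,2,-3.5,0,0.4, 2.5,2,-3.5,0,0.4]' && python3 -m inch '[1.4,1,-3.4,0,0.4, 1.4,1,-3.4,0,0.4, 1.4,1,-3.4,0,0.4, 1.4,1,-3.4,0,0.4, 1.4,1,-3.4,0,0.4, 1.4,1,-3.4,0,0.4, 1.3,0.9,-3.2,0,0.4, 1.3,0.9,-3.2,0,0.4]'; python3 - <<'E'
from h import *
s=cap("side"); t=cap("top"); w=cap("wrist","w1")
print(r.get_state()["tcp_pos"]); crop(s,160,80,360,240,4,"s3"); crop(t,180,100,380,250,4,"t3")
E
```

```text
t: 2.65
tcp_pos: [0.4943, 0.2455, 0.4159]
eef_rot: [0.485, 0.875, 0.0, 0.0]
ft_force: [0.5, -0.2, -0.1]
finger_gap: 0.034
t: 3.45
tcp_pos: [0.6041, 0.3228, 0.1476]
eef_rot: [0.485, 0.875, -0.0, -0.0]
ft_force: [0.2, -0.2, 0.4]
finger_gap: 0.0342
[0.60223083 0.3219914  0.14609564]
```

View pics/s3.png

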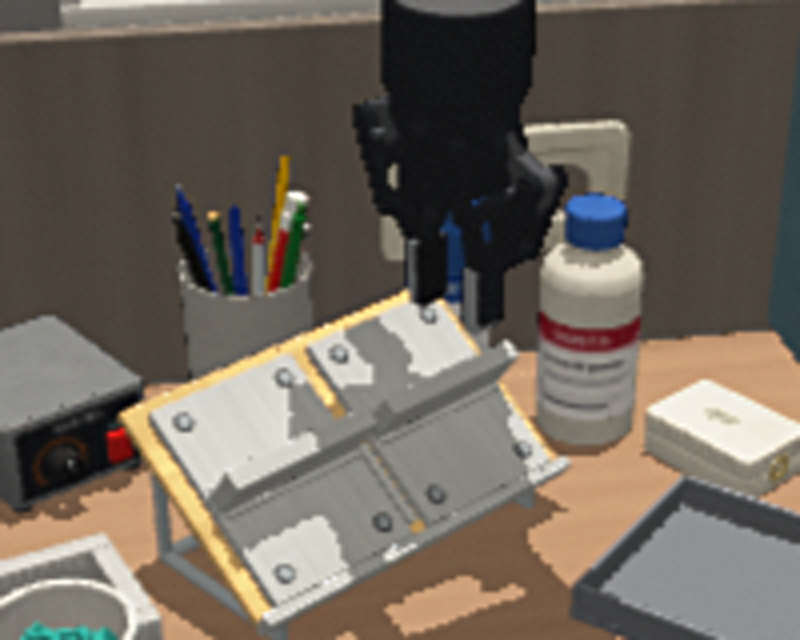

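View pics/w1.png

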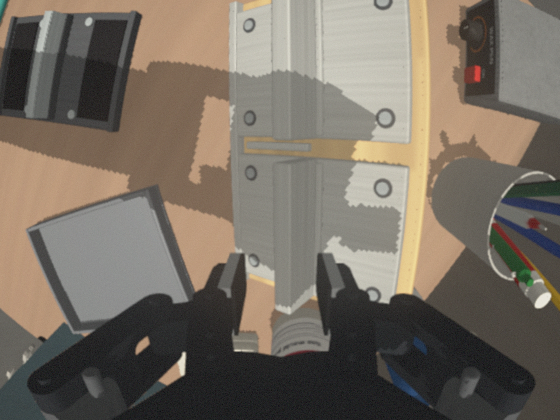

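```bash
python3 -m inch '[0.1,0.2,-1,0,0.4, 0.1,0.2,-1,0,0.4, 0,0,-1,0,0.4, 0,0,-0.6,0,0.4, 0,0,-0.4,0,0.4, 0,0,-0.3,0,0.4, 0,0,0,0,0.4, 0,0,0,0,0.4]'; python3 - <<'E'
from h import *
s=cap("side"); t=cap("top"); w=cap("wrist","w2")
print(r.get_state()["tcp_pos"]); crop(s,160,80,360,240,4,"s4"); crop(t,180,100,380,250,4,"t4")
E
```

```text
t: 4.4
tcp_pos: [0.6059, 0.3265, 0.1066]
eef_rot: [0.485, 0.874, 0.0, 0.0]
ft_force: [-0.4, -0.3, -0.2]
finger_gap: 0.0341
[0.60600107 0.32652158 0.10673013]
```

View pics/s4.png

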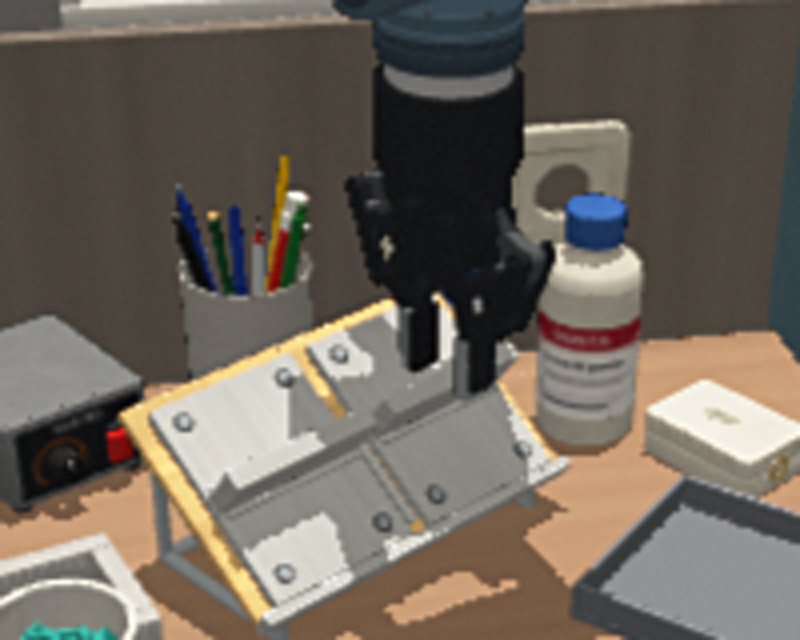

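View pics/w2.png

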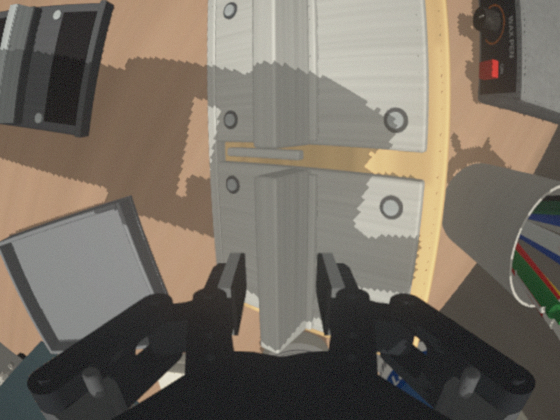

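```bash
python3 -m inch '[-0.2,0,-0.3,0,0.38, 0,0,-0.3,0,0.36, 0,0,0,0,0.3, 0,0,0,0,0.25, 0,0,0,0,0.2, 0,0,0,0,0.15, 0,0,0,0,0.1, 0,0,0,0,0.1]' 25; python3 - <<'E'
from h import *
s=cap("side"); w=cap("wrist","w3")
st=r.get_state();print(st["tcp_pos"],st["finger_gap"],st["ft_force"]); crop(s,160,80,360,240,4,"s5")
E
```

```text
t: 5.35
tcp_pos: [0.6044, 0.3268, 0.1009]
eef_rot: [0.485, 0.874, 0.001, 0.001]
ft_force: [3.3, 3.0, 0.3]
finger_gap: 0.0196
[0.60438628 0.32680546 0.10082421] 0.019336854453568825 [3.78088522 3.11991181 0.26978864]
```

View pics/s5.png

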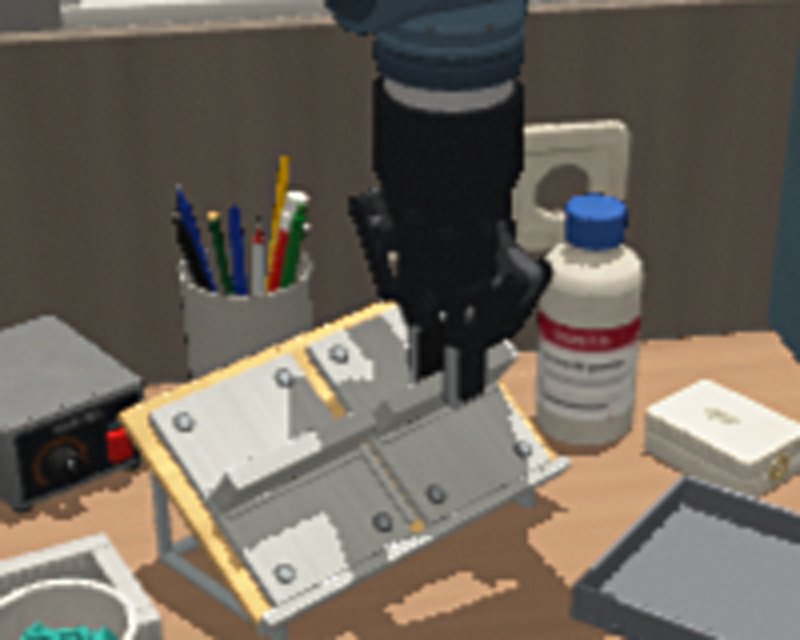

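View pics/w3.png

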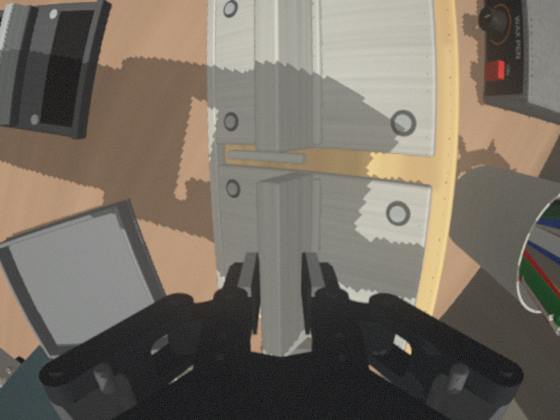

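```bash
python3 -m inch '[0,0,0.2,0,0, 0,0,0.4,0,0, 0,0,0.6,0,0, 0,0,0.8,0,0, 0,0,1,0,0, 0,0,1,0,0, 0,0,1,0,0, 0,0,1,0,0]' 25; python3 - <<'E'
from h import *
s=cap("side"); w=cap("wrist","w4")
st=r.get_state();print(st["tcp_pos"],st["finger_gap"],st["ft_force"]); crop(s,160,60,360,220,4,"s6")
E
```

```text
t: 6.25
tcp_pos: [0.6034, 0.3263, 0.1608]
eef_rot: [0.485, 0.875, -0.0, -0.0]
ft_force: [-0.0, 0.5, -3.1]
finger_gap: 0.0109
[0.60470072 0.3267701  0.16255338] 0.011380804303323592 [ 0.91791968  0.77851122 -3.68321062]
```

View pics/s6.png

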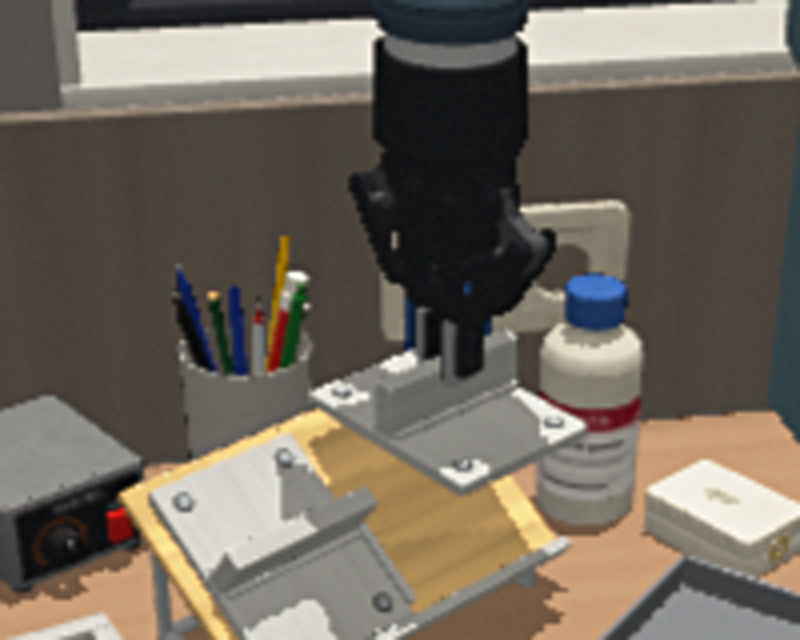

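View pics/w4.png

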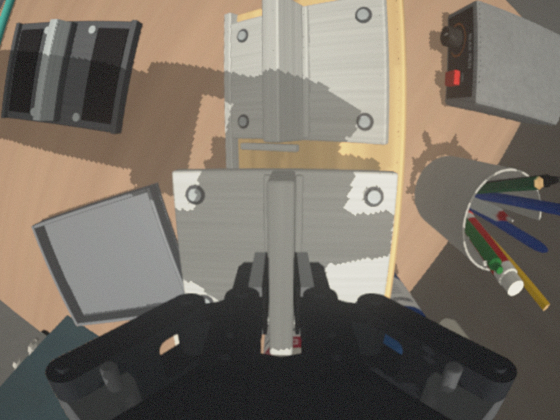

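```bash
python3 -m inch '[-1.5,0,0.8,0,0, -3.5,0,0,-0.03,0, -4.5,0,0,-0.04,0, -4.5,0,0,-0.04,0, -4.5,0,-1,-0.04,0, -4,0,-1.5,-0.04,0, -2.5,0,-1.5,-0.032,0, -0.5,-0.1,-0.8,0,0]' 60; python3 - <<'E'
from h import *
s=cap("side"); w=cap("wrist","w5"); t=cap("top")
st=r.get_state();print(st["tcp_pos"],st["finger_gap"],st["ft_force"],st["ft_torque"],R.from_quat(st["eef_rot"]).as_matrix()[:,1]); crop(s,210,180,390,330,4.4,"s7"); crop(t,210,220,350,330,5.5,"t7")
import pickle; pickle.dump((t,s,w),open("c1.pkl","wb"))
E
```

```text
t: 7.15
tcp_pos: [0.3449, 0.3247, 0.1182]
eef_rot: [0.578, 0.816, -0.002, -0.001]
ft_force: [-0.2, 0.7, -3.8]
finger_gap: 0.0097
[0.34911148 0.32543935 0.12029875] 0.009877588915459468 [ 0.74560504 -0.51893622 -3.32550647] [ 0.01533398 -0.04303895 -0.01185685] [9.43919479e-01 3.30175634e-01 2.58896936e-04]
```

View pics/s7.png

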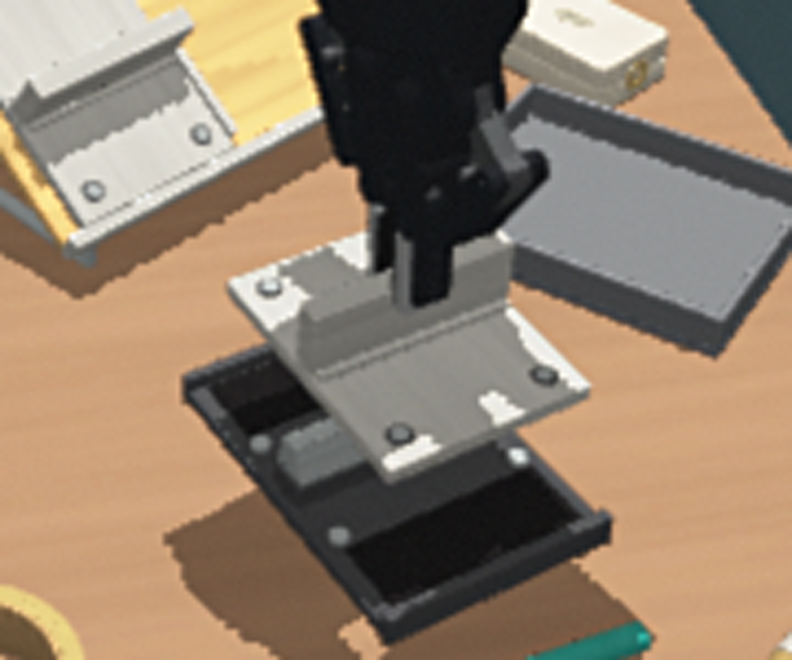

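View pics/t7.png

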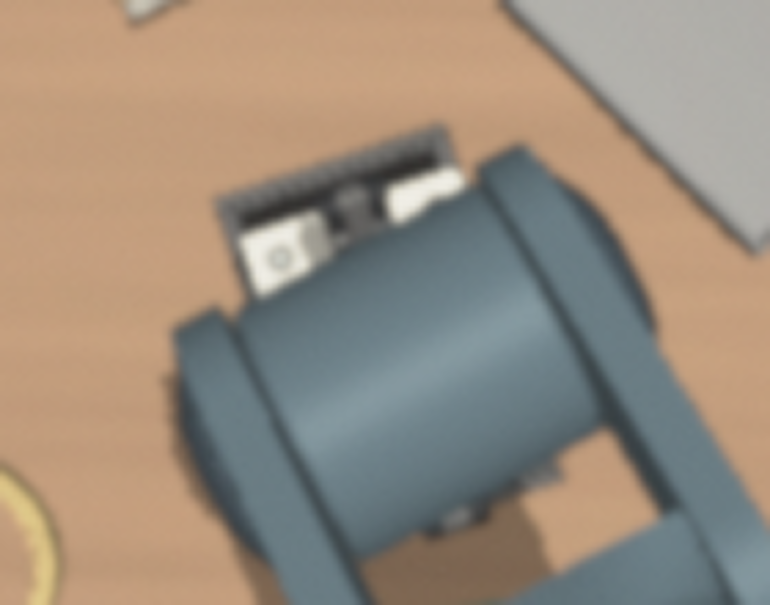

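View pics/w5.png

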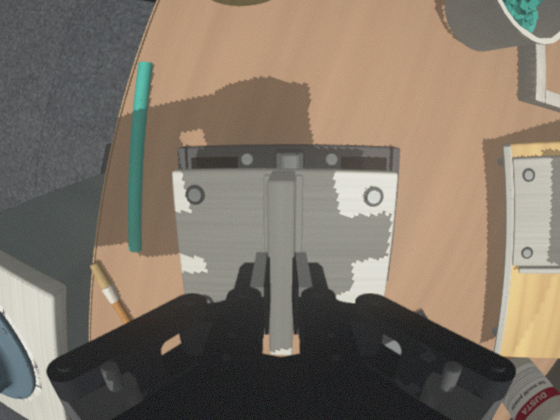

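```bash
cat >> h.py <<'E'
def fray(c,uv):
    uv=np.atleast_2d(np.array(uv,float)); a=np.c_[(uv[:,0]-c["cx"])/c["fx"],(uv[:,1]-c["cy"])/c["fy"]]; th=np.linalg.norm(a,axis=1)[:,None]
    return R.from_quat(c["rotation"]).apply(np.c_[a/th*np.sin(th),np.cos(th)])
def fplane(c,uv,z):
    d=fray(c,uv); e=np.array(c["eye"]); return e+d*((z-e[2])/d[:,2])[:,None]
def fproj(c,P):
    q=R.from_quat(c["rotation"]).inv().apply(np.atleast_2d(P)-c["eye"]); n=np.linalg.norm(q[:,:2],axis=1); th=np.arctan2(n,q[:,2])
    return q[:,:2]/n[:,None]*th[:,None]*c["fx"]+[c["cx"],c["cy"]]
E
python3 -m inch '[0.1,0,-0.3,0,0, 0,0,-0.4,0,0, 0,0,-0.4,0,0, 0,0,-0.4,0,0, 0,0,-0.3,0,0, 0,0,0,0,0, 0,0,0,0,0, 0,0,0,0,0]' 60; python3 - <<'E'
from h import *
np.set_printoptions(precision=4,suppress=True)
s=cap("side"); w=cap("wrist","w6")
st=r.get_state();print(st["tcp_pos"],st["ft_force"],st["ft_torque"],R.from_quat(st["eef_rot"]).as_matrix()[:,1]); crop(s,210,180,390,330,4.4,"s8"); crop(w,150,120,420,320,2.9,"w6c")
import pickle; pickle.dump((s,w,st),open("c2.pkl","wb"))
print(s is not None)
import numpy as np
# expected stand corner projections in wrist
a=np.radians(19.3);ex=np.array([np.cos(a),np.sin(a),0]);ey=np.array([-ex[1],ex[0],0]);E=np.array([.3502,.3256,0])
pts=[E+.0*ex+sy*.048*ey+sx*.004*ex+[0,0,.036] for sx in(-1,1) for sy in(-1,1)]
print("edge corners px",fproj(w,pts)); print("side",proj(s,pts))
pts=[E+sx*.08*ex+sy*.053*ey+[0,0,.014] for sx in(-1,1) for sy in(-1,1)]
print("stand px",fproj(w,pts))
E
```

```text
t: 8.1
tcp_pos: [0.3499, 0.3256, 0.1025]
eef_rot: [0.579, 0.815, 0.0, 0.0]
ft_force: [-0.0, 0.1, -2.4]
finger_gap: 0.0098
[0.3499 0.3255 0.1025] [ 0.6266  0.289  -4.1685] [-0.0102  0.0129 -0.009 ] [0.9441 0.3298 0.0005]
True
edge corners px [[276.8403 304.7413]
 [275.8396 159.1683]
 [288.8047 304.698 ]
 [289.7508 159.1458]]
side [[323.5799 262.2721]
 [278.133  280.8901]
 [321.0049 259.7605]
 [275.7418 278.1147]]
stand px [[177.4215 292.1914]
 [162.7555 150.6853]
 [387.4277 291.4941]
 [401.7834 150.2952]]
```

View pics/s8.png

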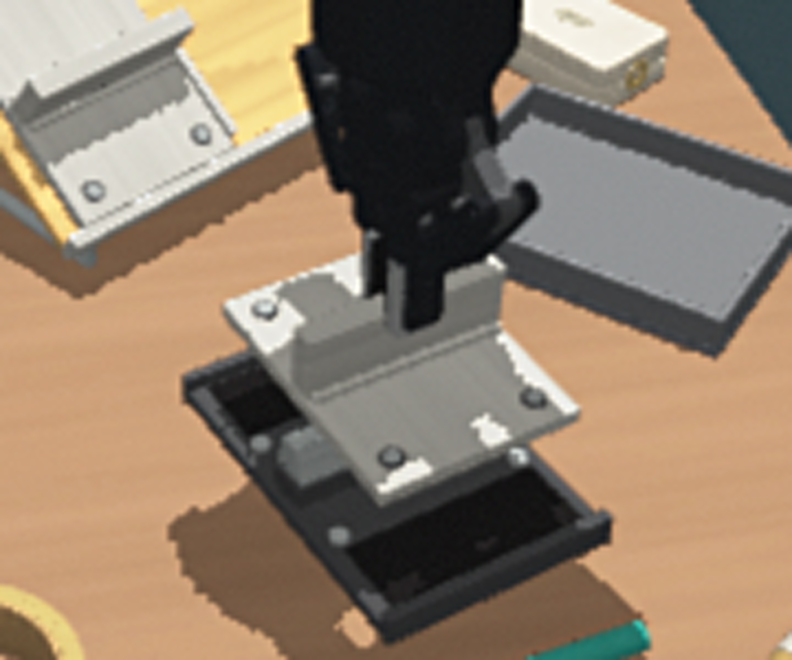

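View pics/w6c.png

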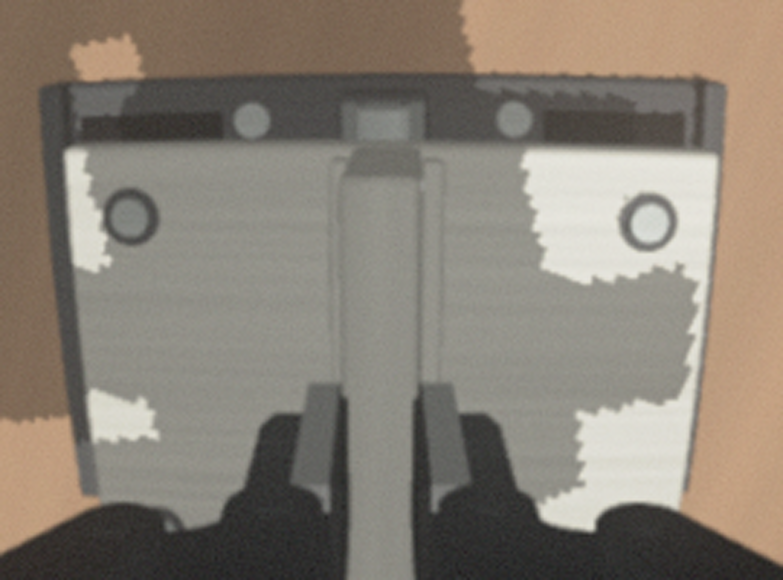

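```bash
python3 - <<'E'
from h import *
import pickle; s,w,st=pickle.load(open("c2.pkl","rb"))
np.set_printoptions(precision=4,suppress=True)
W=lambda p:(np.array(p,float)+.5)/2.9-.5+[150,120]
a=np.radians(19.3);ex=np.array([np.cos(a),np.sin(a),0]);ey=np.array([-ex[1],ex[0],0]);E=np.array([.3502,.3256,0])
loc=lambda P:np.c_[(P-E)@ex,(P-E)@ey,P[:,2]]
for z in(.058,.062,.066,.07):
    p=fplane(w,W([[131,217],[648,220]]),z); print(z,np.linalg.norm(p[1]-p[0]),loc(p), loc(p).mean(0))
z=.064
print("plate far corners",loc(fplane(w,W([[66,147],[718,153]]),z)))
print("rib base",loc(fplane(w,W([[335,160],[440,160],[335,380],[440,380]]),z)))
print("rib top", loc(fplane(w,W([[345,178],[422,178]]),z+.03)))
print("edge",loc(fplane(w,W([[357,110],[408,110]]),.036)),"stand",loc(fplane(w,W([[40,88],[725,86]]),.014)))
print("tcp",loc(st["tcp_pos"][None]))
# side-view screws -> plane
S=lambda p:(np.array(p,float)+.5)/4.4-.5+[210,180]
for z in(.060,.064,.068): print("side",z,loc(plane(s,S([[264,308],[391,456],[534,397]]),z)))
E
```

```text
0.058 0.0948675729752179 [[-0.0468  0.0324  0.058 ]
 [ 0.048   0.0317  0.058 ]] [0.0006 0.032  0.058 ]
0.062 0.0925623085327989 [[-0.0457  0.0333  0.062 ]
 [ 0.0468  0.0326  0.062 ]] [0.0006 0.0329 0.062 ]
0.066 0.09025704409037981 [[-0.0446  0.0342  0.066 ]
 [ 0.0456  0.0335  0.066 ]] [0.0005 0.0338 0.066 ]
0.07 0.08795177964796073 [[-0.0435  0.0351  0.07  ]
 [ 0.0444  0.0344  0.07  ]] [0.0005 0.0347 0.07  ]
plate far corners [[-0.0565  0.0466  0.064 ]
 [ 0.0587  0.0453  0.064 ]]
rib base [[-0.0089  0.0434  0.064 ]
 [ 0.009   0.0434  0.064 ]
 [-0.0095  0.0031  0.064 ]
 [ 0.0096  0.0031  0.064 ]]
rib top [[-0.0061  0.0457  0.094 ]
 [ 0.0046  0.0457  0.094 ]]
edge [[-0.0058  0.0489  0.036 ]
 [ 0.0043  0.0489  0.036 ]] stand [[-0.0795  0.0534  0.014 ]
 [ 0.0784  0.0536  0.014 ]]
tcp [[-0.0003  0.      0.1025]]
side 0.06 [[ 0.0508  0.0331  0.06  ]
 [-0.0472  0.0357  0.06  ]
 [-0.0479 -0.0298  0.06  ]]
side 0.064 [[ 0.0466  0.0356  0.064 ]
 [-0.0507  0.0381  0.064 ]
 [-0.0513 -0.0269  0.064 ]]
side 0.068 [[ 0.0424  0.038   0.068 ]
 [-0.0542  0.0406  0.068 ]
 [-0.0548 -0.0239  0.068 ]]
```

```bash
python3 -m inch '[-0.05,-0.02,-0.4,0,0, 0,0,-0.4,0,0, 0,0,-0.3,0,0, 0,0,-0.2,0,0, 0,0,-0.1,0,0, 0,0,-0.1,0,0, 0,0,0,0,0, 0,0,0,0,0]' 60; python3 - <<'E'
from h import *
s=cap("side")
st=r.get_state();print(st["tcp_pos"],st["ft_force"],st["ft_torque"]);crop(s,210,180,390,330,4.4,"s9")
E
```

```text
t: 9.0
tcp_pos: [0.3493, 0.3253, 0.0874]
eef_rot: [0.579, 0.815, 0.0, 0.0]
ft_force: [-0.4, -0.3, -3.9]
finger_gap: 0.0101
[0.34934985 0.32530702 0.08741579] [-0.13049184 -0.43316208 -3.43584874] [-0.00562499  0.00379926  0.009044  ]
```

View pics/s9.png

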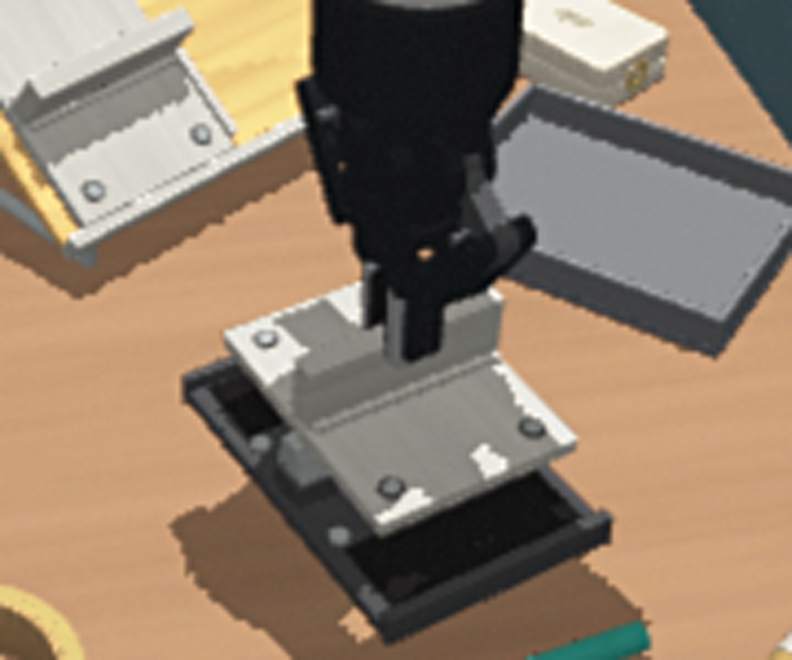

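```bash
python3 -m inch '[0,0,-0.1,0,0, 0,0,-0.1,0,0, 0,0,-0.1,0,0, 0,0,-0.05,0,0, 0,0,0,0,0, 0,0,0,0,0, 0,0,0,0,0, 0,0,0,0,0]' 60; python3 - <<'E'
from h import *
st=r.get_state();print(st["tcp_pos"],st["ft_force"],st["ft_torque"])
E
```

```text
t: 9.85
tcp_pos: [0.3501, 0.3256, 0.0862]
eef_rot: [0.579, 0.816, -0.0, 0.0]
ft_force: [-5.5, -5.1, 15.7]
finger_gap: 0.0098
[0.35006046 0.32564655 0.08623886] [-5.50425292 -5.061387   15.72132712] [-0.93720101  1.29577537 -0.02566763]
```

```bash
python3 -m inch '[0,0,0.1,0,0, 0,0,0.05,0,0, 0,0,0,0,0.12, 0,0,0,0,0.14, 0,0,0,0,0.17, 0,0,0,0,0.22, 0,0,0,0,0.3, 0,0,0,0,0.3]' 20; python3 - <<'E'
from h import *
s=cap("side");w=cap("wrist","w10")
st=r.get_state();print(st["tcp_pos"],st["ft_force"],st["finger_gap"]);crop(s,210,180,390,330,4.4,"s10")
E
```

```text
t: 10.65
tcp_pos: [0.3492, 0.3252, 0.0851]
eef_rot: [0.579, 0.815, -0.0, -0.0]
ft_force: [-0.4, -0.4, 0.3]
finger_gap: 0.0254
[0.34922205 0.3251967  0.08518089] [-0.09809826  0.6390209   0.048288  ] 0.025358632111374995
```

View pics/s10.png

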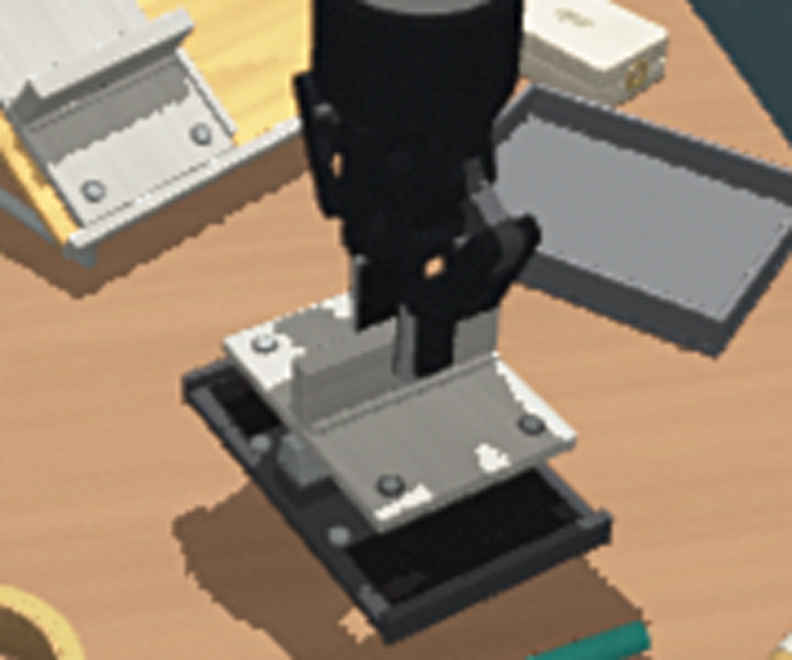

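View pics/w10.png

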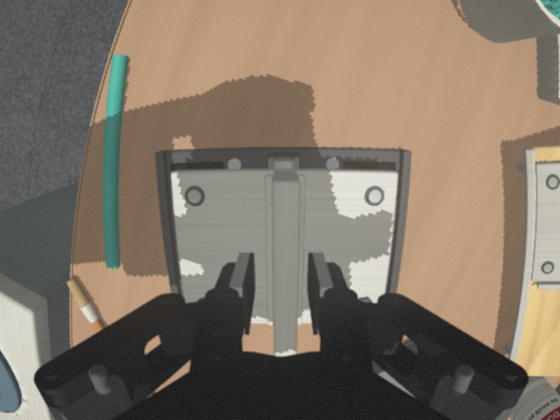

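```bash
python3 -m inch '[0,0,0.3,0,0.3, 0,0,0.8,0,0.3, 0,0,1.5,0,0.4, 0,0,2.4,0,0.4, 0,0,2,0,0.4, 0,0,2,0,0.4, 0,0,1,0,0.4, 0,0,0,0,0.4]' 25; python3 - <<'E'
from h import *
np.set_printoptions(precision=4,suppress=True)
s=cap("side");w=cap("wrist","w11")
st=r.get_state();print(st["tcp_pos"],st["ft_force"],st["finger_gap"]);crop(s,210,180,390,330,4.4,"s11");crop(w,150,120,420,320,2.9,"w11c")
import pickle; pickle.dump((s,w,st),open("c3.pkl","wb"))
E
```

```text
t: 11.55
tcp_pos: [0.3502, 0.3258, 0.1872]
eef_rot: [0.579, 0.815, 0.002, 0.001]
ft_force: [-0.2, 0.7, -0.5]
finger_gap: 0.0344
[0.349  0.3251 0.1848] [ 0.4315  0.5551 -0.0193] 0.03431932311934218
```

View pics/s11.png

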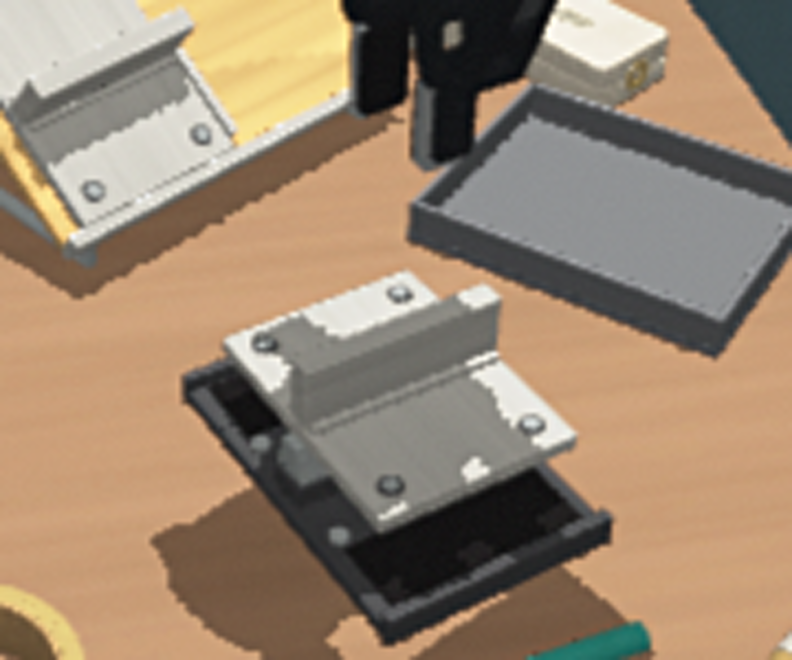

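View pics/w11c.png

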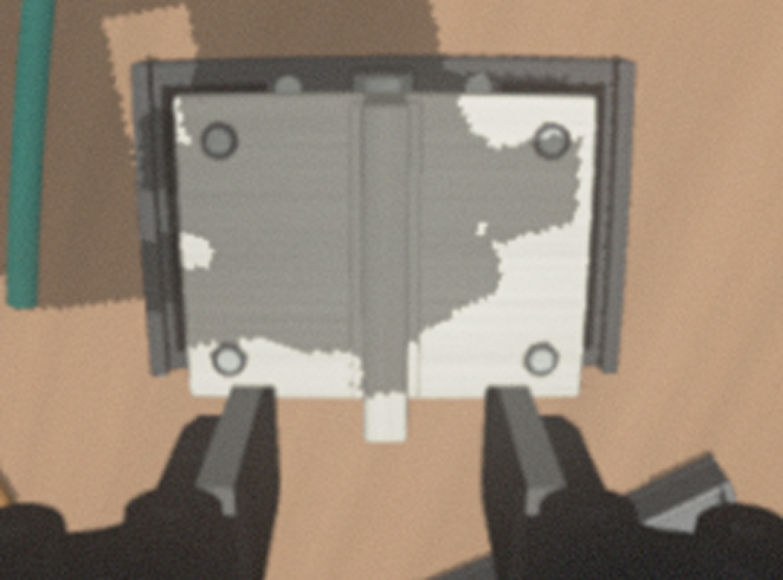

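```bash
python3 - <<'E'
from h import *
import pickle; s,w,st=pickle.load(open("c3.pkl","rb"))
np.set_printoptions(precision=4,suppress=True)
W=lambda p:(np.array(p,float)+.5)/2.9-.5+[150,120]
S=lambda p:(np.array(p,float)+.5)/4.4-.5+[210,180]
a=np.radians(19.3);ex=np.array([np.cos(a),np.sin(a),0]);ey=np.array([-ex[1],ex[0],0]);E=np.array([.3502,.3256,0])
loc=lambda P:np.c_[(P-E)@ex,(P-E)@ey,P[:,2]]
p=loc(fplane(w,W([[219,141],[552,141],[228,358],[541,358]]),.045));print(p,p.mean(0))
p=loc(plane(s,S([[264,343],[400,293],[391,485],[532,424]]),.045));print(p,p.mean(0))
print(loc(fplane(w,W([[133,62],[634,62],[157,372],[610,370]]),.014)).mean(0))
E
```

```text
[[-0.0468  0.0326  0.045 ]
 [ 0.047   0.0324  0.045 ]
 [-0.0471 -0.0325  0.045 ]
 [ 0.0466 -0.0328  0.045 ]] [-0.0001 -0.0001  0.045 ]
[[ 0.0472  0.0351  0.045 ]
 [ 0.0463 -0.0308  0.045 ]
 [-0.0473  0.035   0.045 ]
 [-0.0471 -0.0308  0.045 ]] [-0.0003  0.0021  0.045 ]
[-0.0003  0.0021  0.014 ]
```

```bash
python3 -m inch '[2.5,1.1,0,0.05,0.4, 3.5,1.6,0,0.05,0.4, 4.5,2.1,0,0.05,0.4, 4,1.7,0,0.044,0.4, 3.2,1.5,-1,0.03,0.4, 1.6,0.7,-2.2,0,0.4, 0.6,0.25,-2.2,0,0.4, 0,0,-1.5,0,0.4]' 25; python3 - <<'E'
from h import *
np.set_printoptions(precision=4,suppress=True)
w=cap("wrist","w12");s=cap("side")
st=r.get_state();print(st["tcp_pos"],st["ft_force"],st["finger_gap"],R.from_quat(st["eef_rot"]).as_matrix()[:,1]);crop(s,160,100,360,260,4,"s12")
E
```

```text
t: 12.45
tcp_pos: [0.5475, 0.414, 0.1123]
eef_rot: [0.484, 0.875, -0.002, -0.001]
ft_force: [-0.2, 0.4, 0.0]
finger_gap: 0.034
[0.5457 0.4134 0.1116] [-0.1514 -0.0422  0.1555] 0.034016289142697026 [ 0.8472  0.5312 -0.0082]
```

View pics/s12.png

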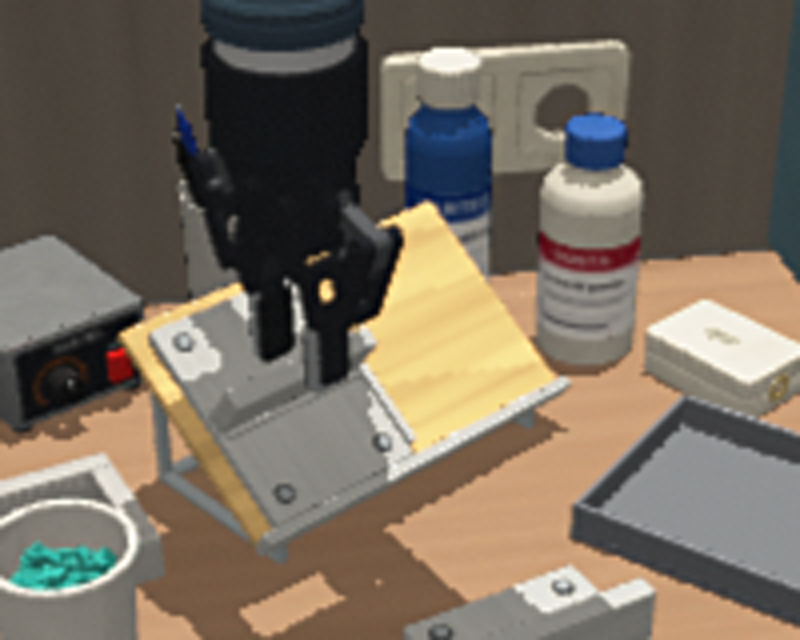

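View pics/w12.png

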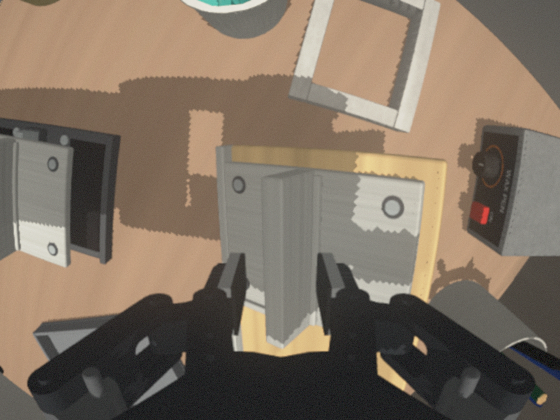

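```bash
python3 -m inch '[0,0,-0.4,0,0.4, 0,0,-0.4,0,0.4, 0,0,-0.35,0,0.38, 0,0,-0.1,0,0.34, 0,0,0,0,0.28, 0,0,0,0,0.2, 0,0,0,0,0.1, 0,0,0,0,0.1]' 25; python3 - <<'E'
from h import *
st=r.get_state();print(st["tcp_pos"],st["finger_gap"],st["ft_force"])
E
```

```text
t: 13.35
tcp_pos: [0.5477, 0.4144, 0.1043]
eef_rot: [0.484, 0.875, -0.001, -0.0]
ft_force: [-3.7, -3.8, 4.1]
finger_gap: 0.0169
[0.54767918 0.41441579 0.10426867] 0.016860467550578014 [-3.71965871 -3.75790314  4.13679633]
```

```bash
python3 -m inch '[0,0,0,0,0.36, 0,0,0,0,0.36, 0,0,-0.25,0,0.36, 0,0,-0.2,0,0.34, 0,0,0,0,0.28, 0,0,0,0,0.2, 0,0,0,0,0.1, 0,0,0,0,0.1]' 25; python3 - <<'E'
from h import *
st=r.get_state();print(st["tcp_pos"],st["finger_gap"],st["ft_force"])
E
```

```text
t: 14.15
tcp_pos: [0.5488, 0.4151, 0.0999]
eef_rot: [0.484, 0.875, 0.001, 0.0]
ft_force: [1.2, 1.7, 0.4]
finger_gap: 0.0205
[0.54881602 0.41506253 0.09989786] 0.02053353626239188 [1.16751444 1.67192208 0.42671529]
```

```bash
python3 -m inch '[0,0,0.2,0,0, 0,0,0.4,0,0, 0,0,0.6,0,0, 0,0,0.8,0,0, 0,0,1,0,0, 0,0,1,0,0, 0,0,1,0,0, 0,0,1,0,0]' 25; python3 - <<'E'
from h import *
s=cap("side"); w=cap("wrist","w14")
st=r.get_state();print(st["tcp_pos"],st["finger_gap"],st["ft_force"]); crop(s,160,60,360,220,4,"s14")
E
```

```text
t: 14.95
tcp_pos: [0.5478, 0.4145, 0.1595]
eef_rot: [0.484, 0.875, -0.001, -0.0]
ft_force: [-0.3, -1.0, -4.2]
finger_gap: 0.0113
[0.54903015 0.41515421 0.16126296] 0.011171938286280056 [ 0.50308273  0.67148219 -2.77954337]
```

View pics/s14.png

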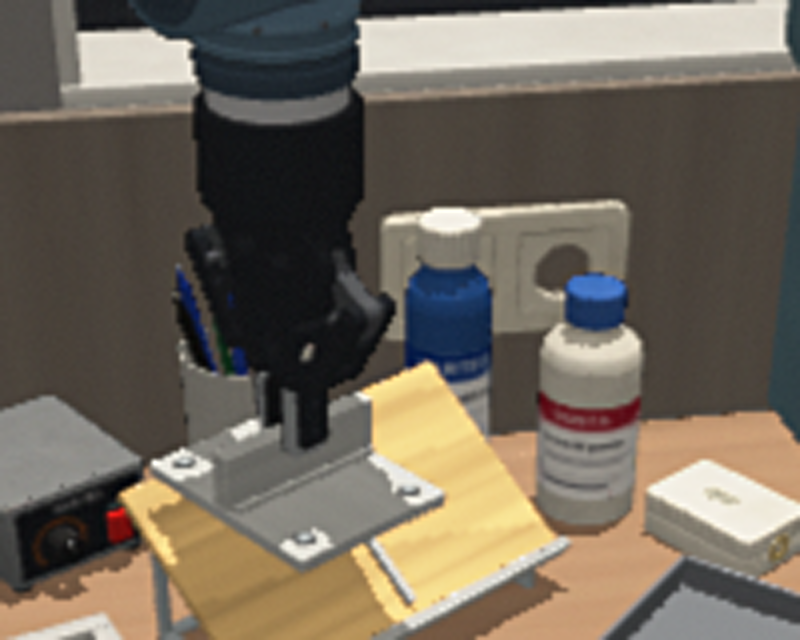

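View pics/w14.png

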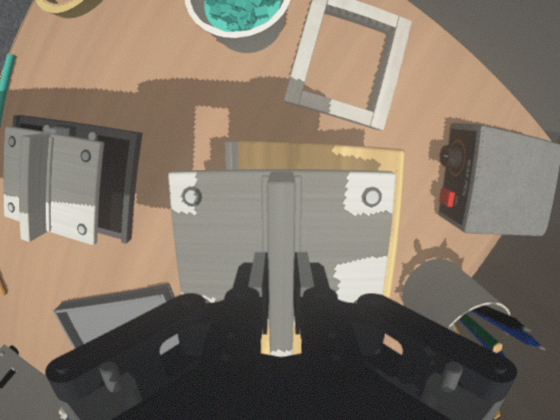

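```bash
python3 - <<'E'
from h import *
import pickle; t,s=pickle.load(open("c0.pkl","rb"))
np.set_printoptions(precision=3,suppress=True)
print(tri(t,[[444,200],[424,196],[424,196]],s,[[424,55],[409,62],[410,128]]))
E
```

```text
[[0.488 0.083 0.365 0.005]
 [0.495 0.107 0.351 0.001]
 [0.524 0.06  0.211 0.011]]
```

```bash
python3 -m inch '[-0.5,-1.5,0,0.02,0, -1,-3.5,0,0.04,0, -1.2,-4,0,0.05,0, -1.2,-4,0,0.05,0, -1,-4,0,0.045,0, -0.8,-3,-0.5,0.04,0, -0.5,-1.6,-1,0,0, -0.1,-0.4,-1,0,0]' 60; python3 - <<'E'
from h import *
np.set_printoptions(precision=4,suppress=True)
s=cap("side","s15"); w=cap("wrist"); t=cap("top","t15")
st=r.get_state();print(st["tcp_pos"],st["finger_gap"],st["ft_force"],st["ft_torque"],np.degrees(np.arctan2(*R.from_quat(st["eef_rot"]).as_matrix()[[1,0],1]))); crop(w,100,100,440,320,2.3,"w15")
E
```

```text
t: 15.85
tcp_pos: [0.4846, 0.1933, 0.1337]
eef_rot: [0.375, 0.927, -0.0, -0.0]
ft_force: [-1.0, 0.4, -3.1]
finger_gap: 0.0099
[0.4847 0.1949 0.1334] 0.01022600297210755 [-0.2579 -0.2238 -3.8623] [-0.0478  0.0373  0.0307] 46.10807818549128
```

View pics/s15.png

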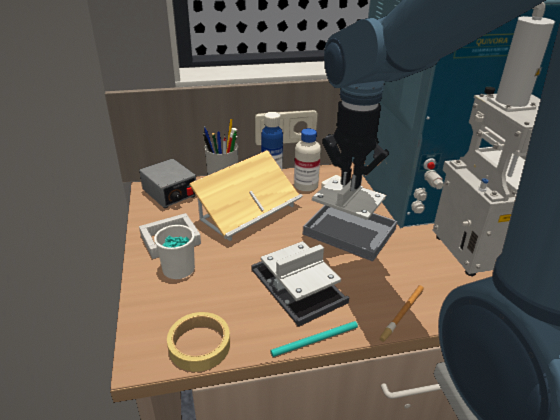

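View pics/t15.png

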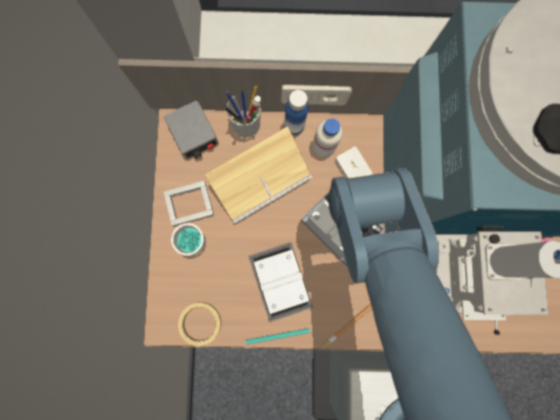

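View pics/w15.png

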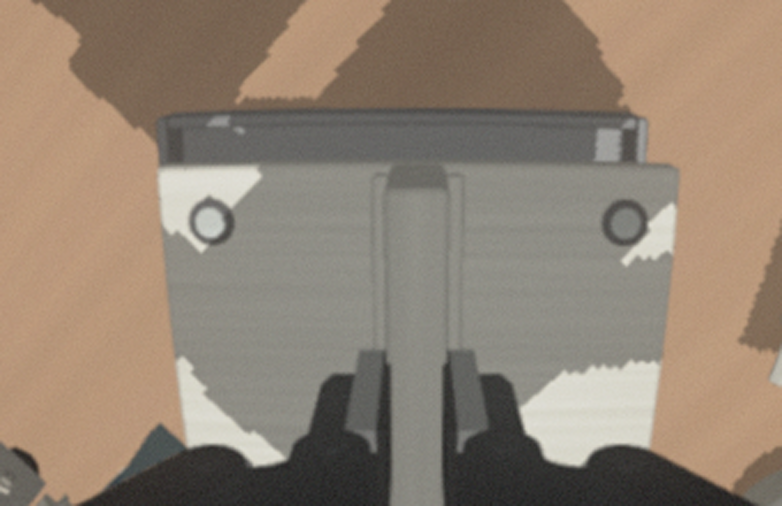

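```bash
python3 - <<'E'
from h import *
np.set_printoptions(precision=4,suppress=True)
w=cap("wrist"); st=r.get_state(); print(st["tcp_pos"],st["ft_torque"],st["ft_force"])
crop(w,100,100,440,320,2.3,"w16")
W=lambda p:(np.array(p,float)+.5)/2.3-.5+[100,100]
a=np.radians(46.15);ex=np.array([np.cos(a),np.sin(a),0]);ey=np.array([-ex[1],ex[0],0]);E=np.array([.4865,.1825,0])
loc=lambda P:np.c_[(P-E)@ex,(P-E)@ey,P[:,2]]
print("tcp",loc(st["tcp_pos"][None]))
for z in(.085,.09,.095):
    p=loc(fplane(w,W([[211,222],[625,222]]),z));print(z,p,p[1,0]-p[0,0])
print("tray far rim",loc(fplane(w,W([[158,118],[648,120]]),.022)))
print("plate far corners",loc(fplane(w,W([[158,168],[678,166]]),.088)))
E
```

```text
[0.4854 0.1953 0.1341] [-0.0488  0.0572  0.0038] [-0.057   0.0654 -3.8192]
tcp [[0.0085 0.0097 0.1341]]
0.085 [[-0.042   0.0409  0.085 ]
 [ 0.0563  0.0407  0.085 ]] 0.0982164598602295
0.09 [[-0.0405  0.042   0.09  ]
 [ 0.0548  0.0418  0.09  ]] 0.0953038512465025
0.095 [[-0.0391  0.0432  0.095 ]
 [ 0.0533  0.043   0.095 ]] 0.0923912426327754
tray far rim [[-0.0763  0.0611  0.022 ]
 [ 0.0807  0.0598  0.022 ]]
plate far corners [[-0.0533  0.0546  0.088 ]
 [ 0.0676  0.0549  0.088 ]]
```

```bash
python3 -m inch '[0.15,-0.15,-0.5,0,0, 0.15,-0.15,-1,0,0, 0,0,-1,0,0, 0,0,-1,0,0, 0,0,-0.8,0,0, 0,0,-0.7,0,0, 0,0,-0.5,0,0, 0,0,0,0,0]' 60; python3 - <<'E'
from h import *
np.set_printoptions(precision=4,suppress=True)
s=cap("side"); w=cap("wrist"); st=r.get_state(); print(st["tcp_pos"],st["ft_torque"],st["ft_force"])
crop(s,280,80,440,280,3,"s17"); crop(w,100,100,440,320,2.3,"w17")
E
```

```text
t: 16.85
tcp_pos: [0.4877, 0.1916, 0.0784]
eef_rot: [0.374, 0.928, -0.0, -0.001]
ft_force: [0.2, 0.6, -3.5]
finger_gap: 0.01
[0.4885 0.1918 0.0794] [-0.0289  0.0442 -0.0144] [-0.1227  0.0437 -4.6693]
```

View pics/s17.png

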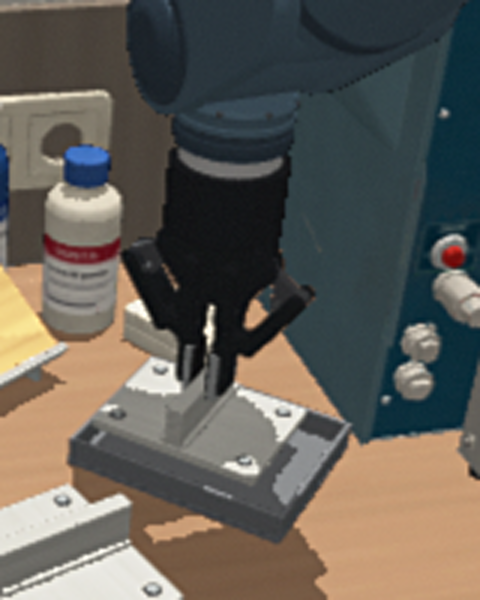

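View pics/w17.png

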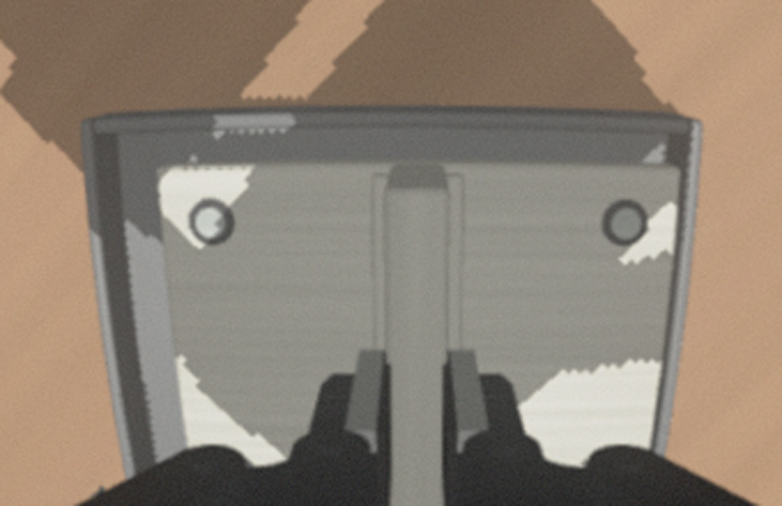

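```bash
python3 -m inch '[-0.1,-0.1,-0.5,0,0, -0.1,-0.1,-0.5,0,0, 0,0,-0.4,0,0, 0,0,-0.3,0,0, 0,0,-0.2,0,0, 0,0,-0.1,0,0, 0,0,-0.1,0,0, 0,0,0,0,0]' 60; python3 - <<'E'
from h import *
np.set_printoptions(precision=4,suppress=True)
s=cap("side"); w=cap("wrist"); st=r.get_state(); print(st["tcp_pos"],st["ft_torque"],st["ft_force"])
crop(s,280,80,440,280,3,"s18"); crop(w,100,100,440,320,2.3,"w18")
E
```

```text
t: 17.75
tcp_pos: [0.4863, 0.1898, 0.0583]
eef_rot: [0.374, 0.928, -0.0, -0.0]
ft_force: [-0.9, -0.0, -3.6]
finger_gap: 0.0101
[0.4864 0.1898 0.0584] [-0.0679  0.0635  0.0177] [ 0.1956 -0.4637 -3.879 ]
```

View pics/w18.png

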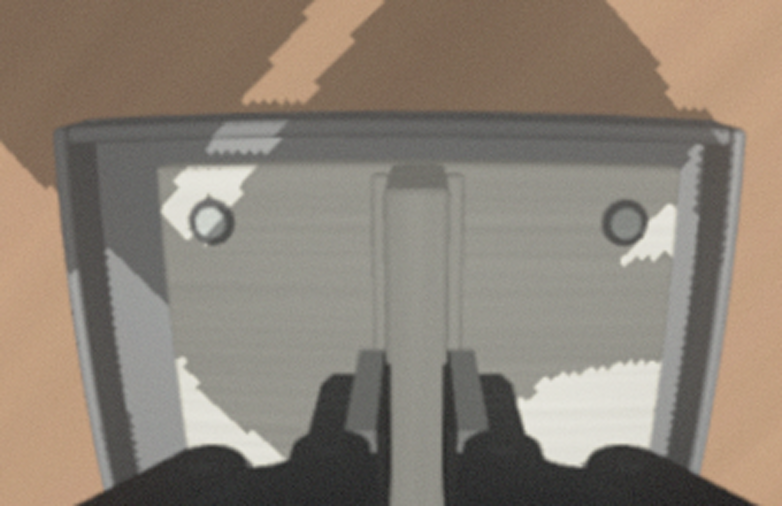

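```bash
python3 -m inch '[0,0,-0.1,0,0, 0,0,-0.1,0,0, 0,0,-0.1,0,0, 0,0,0,0,0, 0,0,0,0,0, 0,0,0,0,0, 0,0,0,0,0, 0,0,0,0,0]' 60
```

```text
t: 18.65
tcp_pos: [0.4863, 0.1897, 0.0553]
eef_rot: [0.374, 0.928, 0.0, 0.0]
ft_force: [0.5, -0.0, -4.0]
finger_gap: 0.0099
```

```bash
python3 -m inch '[0,0,-0.1,0,0, 0,0,-0.05,0,0, 0,0,-0.05,0,0, 0,0,0,0,0, 0,0,0,0,0, 0,0,0,0,0, 0,0,0,0,0, 0,0,0,0,0]' 60
```

```text
t: 19.45
tcp_pos: [0.4863, 0.1898, 0.0534]
eef_rot: [0.374, 0.928, 0.0, 0.0]
ft_force: [0.1, 1.1, -2.7]
finger_gap: 0.0101
```

```bash
python3 -m inch '[0,0,-0.05,0,0, 0,0,-0.05,0,0, 0,0,-0.05,0,0, 0,0,0,0,0, 0,0,0,0,0, 0,0,0,0,0, 0,0,0,0,0, 0,0,0,0,0]' 60;  python3 - <<'E'
from h import *
s=cap("side"); w=cap("wrist")
crop(s,280,80,440,280,3,"s19"); crop(w,100,100,440,320,2.3,"w19")
E
```

```text
t: 20.25
tcp_pos: [0.4865, 0.1899, 0.053]
eef_rot: [0.374, 0.928, -0.0, -0.0]
ft_force: [-4.3, 0.2, 8.6]
finger_gap: 0.0101
```

View pics/s19.png

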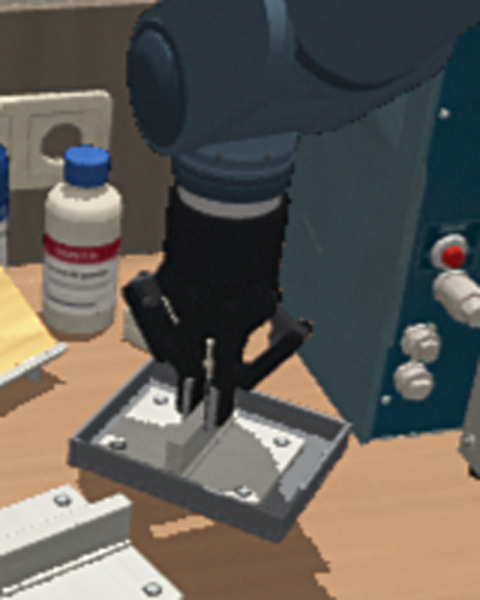

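Contact with the tray floor (+8.6 N). Release and lift straight away.

```bash
python3 -m inch '[0,0,0,0,0.12, 0,0,0,0,0.14, 0,0,0,0,0.18, 0,0,0,0,0.25, 0,0,0,0,0.3, 0,0,0.5,0,0.3, 0,0,1,0,0.3, 0,0,2,0,0.3]' 20; python3 -m inch '[0,0,3,0,0.3, 0,0,3,0,0.3, -0.5,1,3,0,0.3, -0.5,1,2,0,0.3, 0,0,1,0,0.3, 0,0,0,0,0.3, 0,0,0,0,0.3, 0,0,0,0,0.3]' 20; python3 - <<'E'
from h import *
np.set_printoptions(precision=4,suppress=True)
s=cap("side","s20"); w=cap("wrist","w20"); t=cap("top","t20"); st=r.get_state(); print(st["tcp_pos"],st["ft_force"])
import pickle; pickle.dump((s,w,t),open("c4.pkl","wb"))
crop(s,210,180,410,330,4,"s20c")
E
```

```text
t: 21.15
tcp_pos: [0.4853, 0.1896, 0.0865]
eef_rot: [0.374, 0.928, -0.001, -0.001]
ft_force: [0.8, 0.4, -1.0]
finger_gap: 0.0257
t: 21.95
tcp_pos: [0.4756, 0.2092, 0.2052]
eef_rot: [0.374, 0.927, -0.001, -0.001]
ft_force: [-0.4, -0.3, 0.3]
finger_gap: 0.0259
[0.4759 0.2094 0.2056] [ 0.8907  0.1722 -0.1497]
```

View pics/s20c.png

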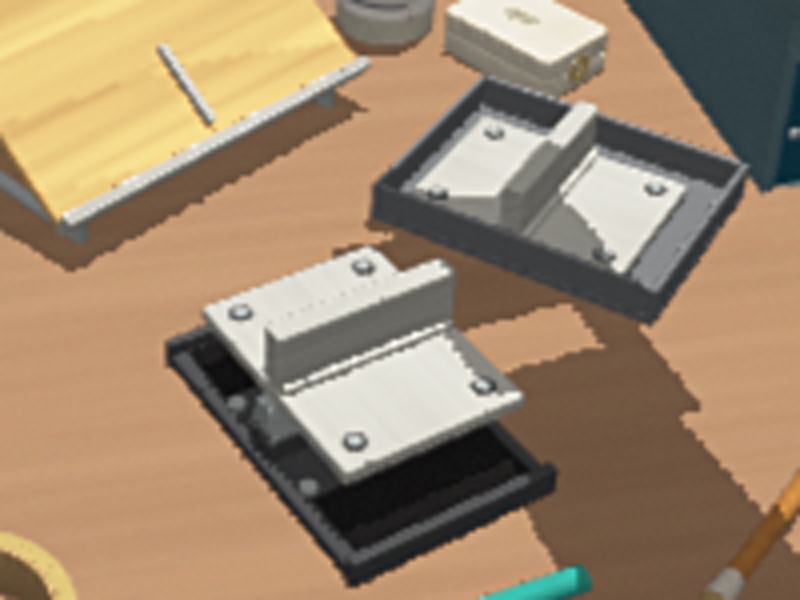

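View pics/w20.png

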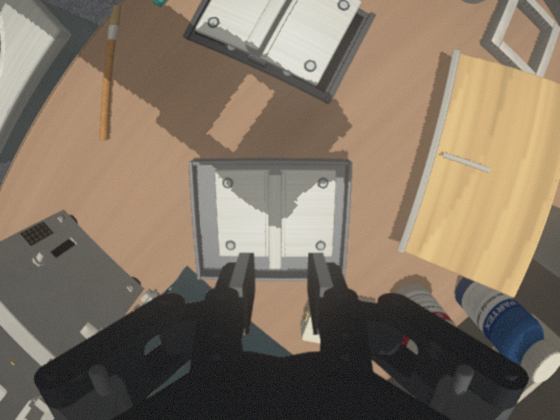

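View pics/t20.png

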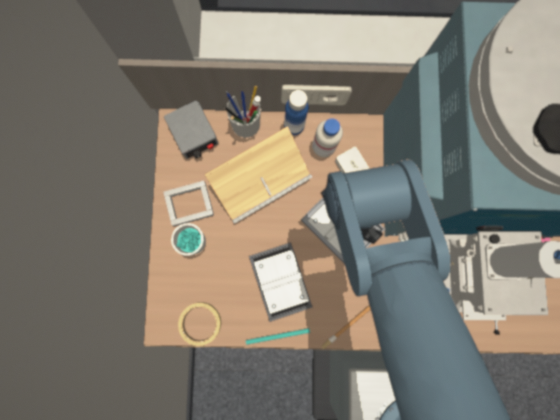

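```bash
python3 - <<'E'
from h import *
import pickle; s,w,t=pickle.load(open("c4.pkl","rb"))
np.set_printoptions(precision=4,suppress=True)
def loc(P,E,d):
    a=np.radians(d);ex=np.array([np.cos(a),np.sin(a),0]);ey=np.array([-ex[1],ex[0],0]);E=np.array(E);return np.c_[(P-E)@ex,(P-E)@ey]
S=lambda p:(np.array(p,float)+.5)/4-.5+[210,180]
tr=[.4865,.1825,0]
p=loc(fplane(w,[[228,183],[323,183],[230,245],[322,245]],.013),tr,46.15);print("tray plate w",p,p.mean(0))
p=loc(plane(s,S([[494,132],[437,192],[655,187],[604,255]]),.013),tr,46.15);print("s",p,p.mean(0))
p=loc(plane(s,S([[240,312],[364,266],[354,440],[483,385]]),.045),[.3502,.3256,0],19.3);print("edge plate s",p,p.mean(0))
p=loc(plane(t,[[188,240]],.076),[.4383,.5357,0],0);print(p)
r.close_job()
E
```

```text
tray plate w [[-0.0415  0.0376]
 [ 0.0519  0.0373]
 [-0.0425 -0.0277]
 [ 0.0531 -0.0278]] [0.0052 0.0049]
s [[ 0.0524 -0.0253]
 [ 0.0529  0.0401]
 [-0.0408 -0.0263]
 [-0.0413  0.041 ]] [0.0058 0.0074]
edge plate s [[ 0.0471  0.0352]
 [ 0.0464 -0.0311]
 [-0.0466  0.0353]
 [-0.0468 -0.0307]] [0.     0.0022]
[[-0.0014 -0.0025]]
the job is handed in; nothing more can be done
```

The job was handed in at about 22 s of the 56 s allowed. The true plate is balanced on the knife edge and the other one lies in the reject tray. No verdict is reported.

- **True plate:** the right-hand plate from the rest stayed level on the knife edge when I let it go. In the last check it was still level, within about 0.3 mm of the edge's middle line and 2 mm along it.
- **Rejected plate:** I identified the left-hand plate by elimination and did not try it on the edge itself. While I held it, the wrist moment put its mass centre about 16–17 mm off towards one end. I lowered it slowly into the tray, with about 9 N at contact, and it lies flat, rib up. It is 5–6 mm off the tray centre in x and 5–7 mm in y; the limit is 30 mm.
- **Bench:** the tub measured within about 3 mm of its start, which is within how well I can read the pictures. The mould looked unmoved, but I judged that by eye only. The gripper is empty and clear of everything.

No check failed. The two camera views differed by about 2–3 mm, which is about the stated calibration error. My first close on the second plate was about 4 mm too high, so I opened, went lower and gripped again before lifting.

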